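Move the air nozzle to the other push-in outlet

TASK

Move the brass air nozzle from the outlet with the blue collar to the one with the orange collar: hold the blue release collar pushed in while you draw the nozzle up out of its grip, and take hold of it high enough that your fingers stay off the orange collar. Push it down into the orange outlet past the grip until it comes firmly against the hard shoulder inside, then let go, leaving it standing locked with both collars sprung back. Push firmly but never hard, never tear the nozzle out against the grip, and leave the bottle, the can and the little box alone.

Things in the scene. Friction and masses are not known exactly. Their poses are not given: they have to be found in the camera images.
- nozzle: Upright rigid brass nozzle, 80 mm, 70 g. Origin: centre of its foot; z up its axis. From the foot: taper d 7-12 (to 4 mm), stub d 12 (to 8), cone to locking ridge d 18 (to 13.2), ridge, flat upper face at 15.2, stub d 12 (to 31), barrel d 14 with steel bands to grip (32 to 74), tip. At the start locked in outlet_a, foot 23.8 mm above the cabinet top, 44 mm standing above the blue collar.
- outlet_a: Air outlet with BLUE collar, fixed: grey 64 mm square foot 8 mm high, aluminium body d 42 to 48 mm, inlet stub to 41 mm on its +x side at height 24, upright bore d 20. Origin: centre of underside. Four jaws in the bore 40 to 44 mm up leave d 13.6 and hold the nozzle's ridge (at the start 1 mm below them), rigid if it is pulled; over 30 N on an outlet, by hand or nozzle, damages it.
- outlet_b: Outlet with ORANGE collar, empty; same sizes and origin. The pushed-in nozzle's cone spreads the jaws (about 4 to 8 N, collar dips 4 mm); the ridge snaps below them with the foot 24.8 mm above this origin and the collar springs back. Beyond, a hard shoulder stops the foot 11 to 23.5 mm above the origin (its guide rim, d 14, takes the foot): depth hidden, to be felt. Over 25 N damages the outlet.
- mouth_a (a point): Centre of the blue collar's opening at its upper face when out, 60 mm above the cabinet top on the outlet's axis (fixed to the outlet). The collar is a ribbed ring, outside d 46, opening d 22, 6 mm thick; fingertips astride the nozzle can push it down.
- mouth_b (a point): The same for the orange collar. Fingers must not press this one. Home in outlet_b, the nozzle has its foot 36.5 to 49 mm below this point, so fingertips 51 mm or more above its foot stay clear.
- collar_a (a joint): Blue collar's travel in (down), m: 0 out, 0.006 fully in (hard stop). Spring: 3 N to start, 7.2 N fully in; returns when let go. It draws the jaws back 0.6 x its travel: the ridge passes from about 4 mm. Once the nozzle is 12 mm up and the collar out, the jaws shut beneath the ridge; let go, the nozzle then stands on them, foot about 34.6 mm up, and can be gripped anew, higher.
- collar_b (a joint): The same travel for the orange collar.
- oil_bottle: Bystander: brown dropper bottle, 36 mm wide, 85 mm tall, origin at its underside.
- objective_can: Bystander: white screw can, d 34, 58 mm tall, origin at its underside.
- coverslip_box: Bystander: blue and white box, 30 x 30 x 20 mm, origin at its underside.
Mind the look-alikes: they are no part of the job. There is more than one size of the nozzle; the job needs the smaller.

How it is judged (in metres and radians):
On the way, in this order (a step that is already met when the one before it is completed fails the run):
1. the blue collar is pushed in with the nozzle still in its outlet (value of joint collar_a above 0.004 m and z of nozzle in the frame of outlet_a below 0.028 m), for 0.05 s.
2. the nozzle is drawn out of the blue outlet (z of nozzle in the frame of outlet_a above 0.061 m), for 0.05 s.
3. the nozzle is past the grip of the orange outlet, its collar back out, and is pressed against the shoulder with more than 6 N (z of nozzle in the frame of outlet_b below 0.0248 m and horizontal distance between nozzle and outlet_b below 0.003 m and value of joint collar_b below 0.0015 m and contact force between nozzle and outlet_b above 6 N), for 0.05 s.
At the end, for the whole second after the job is handed in: The nozzle stands at rest in the orange outlet, foot 8 to 25.2 mm above the outlet's underside (ridge below the jaws), within 3 mm of its axis and 0.15 rad of upright, and both collars are out to within 1.5 mm (z of nozzle in the frame of outlet_b between 0.008 and 0.0252 m and horizontal distance between nozzle and outlet_b below 0.003 m and angle between nozzle's own z axis and vertical below 0.15 rad and value of joint each of collar_b, collar_a below 0.0015 m and linear speed of nozzle below 0.01 m/s); the robot touches nothing.
It fails at once if the nozzle is pulled or pushed against the blue outlet with more than 30 N (contact force between nozzle and outlet_a above 30 N).
It fails at once if the nozzle is pushed against the orange outlet with more than 25 N (contact force between nozzle and outlet_b above 25 N).
It fails at once if the blue outlet or its collar is pressed by the robot with more than 30 N (contact force between any of the arm, the fingers and outlet_a above 30 N).
It fails at once if the robot presses the orange outlet or its collar with more than 3 N (contact force between any of the arm, the fingers and outlet_b above 3 N).
It fails at once if a bystander is moved by more than 2 cm (distance of any of oil_bottle, objective_can, coverslip_box from where it was at the start of the episode above 0.02 m).
It also fails if it takes over 48 s, if anything falls off the work surface, if the arm or the gripper's body presses on something with over 40 N, if the wrist force passes 120 N, or if a joint passes its speed limit or range.

ROBOT

A 6-joint arm with a two-finger parallel gripper is mounted at the origin on a cart in front of the work surface, level with it; the furniture and walls round the work are solid. World frame = base frame: x ahead of the robot, y to its left, z up, the work surface at z = 0. Lengths are in mm, angles in rad, forces in N, time in s.
With the tool pointing down it reaches from about 350 to 875 mm from the base axis. Payload 4.2 kg.
Tool frame: the origin (TCP) lies midway between the tips of the shut fingers; the grasp point (between the pads) lies 19 mm behind it; z points along the fingers, y is the line along which they close (so a half turn about z gives the same grasp; the last joint's range is limited). The gripper opens to 85 mm and grips with 20 to 120 N. Pads are 22 mm wide; open, the fingers measure 114 mm over their backs; the gripper's body (76 mm by 85 mm) begins 54 mm behind the grasp point. The pads swing forward as they close: fully open they stand 13 mm farther back than shut.
Start: joints at [-0.93, 0.385, 0.008, 0, -1.194, -0.259], TCP at [232.883, -579.969, 199.212] pointing down, gripper open.
Joint ranges: [-3.14, 3.14], [-1.21, 2.06], [-1.07, 1.41], [-3.16, 2.05], [-2.99, -0.16], [-3.1, 3.1]. Speed limits (rad/s): [2.79, 2.79, 3.14, 3.14, 3.14, 3.14].

INTERFACE

Orientations are given as a unit quaternion [x, y, z, w].
In Python, from bench import arm gives the robot as it stands.
- The arm moves only by the tool send_rows, never from a script. Its argument "targets" is a list of rows, each an object of numbers: "gripper": the gripper command: -1 is fully open, 1 is shut, values between are in proportion; "x", "y", "z": the shift along the tool's x, y, z in cm; "ax", "ay", "az": the turn, a rotation vector about the tool's x, y, z in degrees. A call has 1 to 5 rows; each row shifts and turns the commanded pose from where the row before left it, along the tool's axes as they then stand; what a row does not reach is not made up. A row lasts 1/12 s, in which the tool goes at most 41.7 mm and 7.16 degrees, less where a joint would pass 70% of its speed; a pose out of reach is approached as far as the arm can. A call is refused whole if a number of a shift passes 4.17 or a number of a turn 7.16, either way. A call with a gripper value outside its range is refused whole. The fingers move at their own pace and stop on an object; the grip force is fixed at half the most. Time passes only in rows, so rows that do not move let the fingers close. It gives the time, the measured TCP pose, the force, the opening and the grip force at its end, in the units of the state.
- arm.read_state(): the state, without advancing time (a new reading comes with each control period).
- arm.get_image(name): name is "scene" or "top" or "wrist"; returns (picture, depth): 400x640x3 uint8, red, green, blue; 400x640 float32, mm along the optical axis (not along the pixel's ray), 0 where there is no reading.
- arm.camera_model(name): a dict with "fx", "fy", "cx", "cy" (pixels), "distortion" ([k1, k2, p1, p2, k3] as OpenCV has them; the pictures are not rectified), "cam_to_world" (4x4, takes a point from camera to world coordinates). Camera axes: x right, y down, z forward; pixel columns grow to the right and rows downward; lengths in mm; the calibration is good to about 2 mm. A picture is of the moment at which its call begins: read the wrist's pose just before it. camera_model takes no time and is no camera call; for the wrist camera it gives the pose at the moment of the call.
- arm.job_done(): hands the job in; it is judged then, once.
Trained networks look in the newest picture that a camera, given by its name, has taken for a name from the list of things; names that differ only in an ending like _2 or _b are one class to them, and where a whole thing is asked for, a point or a joint stands for the part that bears it (a point fixed in the world has none). Each returns a list of dicts, best first, with "score" (0 to 1); they miss things now and then, are a little off and sometimes report something else, mostly with a low value. They report only what shows in the picture. A call takes as long as a camera call. They do not tell look-alikes from the thing itself.
- arm.boxes_of(camera, thing): "rect" ([left, top, width, height] in pixels, round what is visible of it).
The state is a dict: "clock": time; "joints": joint angles; "joint_vel": joint speeds; "joint_efforts": joint torques, N m; "position": TCP position; "ee_rot": TCP orientation; "contact_force": force on the tool from outside, world axes, zero at the start; "wrist_torque": the same for the moment, N m; "gripper_width": finger opening in mm; "grasp_force": force on a finger pad.
Only numpy, scipy, OpenCV 4.12 (cv2) and the standard library are available. Lean on these libraries where they do the work, as an engineer would, in place of code of your own. Each camera call takes 0.05 s, during which the arm holds its last target. There are 200 camera calls.

## Working session

There is one attempt and no reset: what is moved stays moved. The work goes in short steps, Python scripts to look and compute and a tool call to move; the robot and the scene stay as the last step left them, time stands still between calls to the robot, and variables do not carry over. Pictures are saved under pics/ and viewed, at most 10 in all, crops included, and the job is handed in when it is done.

Besides the shell and the picture viewer there is one more tool, called after "Call:" as name(argument=value, ...) on one line, values as JSON. send_rows: Moves the arm, as the interface text tells. Its arguments: {"type":"object","properties":{"targets":{"type":"array"}},"required":["targets"]}

```bash
ls; mkdir -p pics; cat > h.py <<'E'
import numpy as np, cv2
from bench import arm
from scipy.spatial.transform import Rotation as R
def snap(n,fn=None):
    m=arm.camera_model(n); p,d=arm.get_image(n)
    if fn: cv2.imwrite('pics/'+fn,cv2.cvtColor(p,cv2.COLOR_RGB2BGR))
    return p,d,m
def world(m,u,v,z):
    K=np.array([[m['fx'],0,m['cx']],[0,m['fy'],m['cy']],[0,0,1]])
    q=cv2.undistortPoints(np.array([[[u,v]]],float),K,np.array(m['distortion']))[0,0]
    return (np.array(m['cam_to_world'])@np.array([q[0]*z,q[1]*z,z,1]))[:3]
def cloud(m,d):
    K=np.array([[m['fx'],0,m['cx']],[0,m['fy'],m['cy']],[0,0,1]])
    v,u=np.mgrid[:d.shape[0],:d.shape[1]]
    q=cv2.undistortPoints(np.stack([u,v],-1).reshape(-1,1,2).astype(float),K,np.array(m['distortion'])).reshape(d.shape+(2,))
    P=np.concatenate([q*d[...,None],d[...,None],np.ones_like(d)[...,None]],-1)@np.array(m['cam_to_world']).T
    P=P[...,:3]; P[d<=0]=np.nan
    return P
E
python3 - <<'E'
from h import *
print(arm.read_state())
for n in('scene','top'):
    p,d,m=snap(n,n+'1.png'); P=cloud(m,d)
    for t in('nozzle','outlet_a','mouth_a','collar_a','oil_bottle','objective_can','coverslip_box'):
        for b in arm.boxes_of(n,t):
            l,tp,w,h=b['rect'];c=P[int(tp+h/2),int(l+w/2)]
            print(n,t,np.round(b['rect']),round(b['score'],2),np.round(c))
E
```

```text
pics
{'clock': 0.0, 'joints': array([-9.30419295e-01,  3.85579588e-01,  6.62003327e-03, -5.27737134e-04,
       -1.19395708e+00, -2.58589069e-01]), 'joint_vel': array([ 2.81867714e-04,  3.32642217e-04,  6.80649021e-04, -4.21704995e-05,
        8.69788992e-04, -1.51802049e-04]), 'joint_efforts': array([-7.33172928e-04, -3.92285657e+01,  1.88405514e+01,  4.18616652e+00,
       -4.66080179e-03, -3.16801412e-06]), 'position': array([ 232.64032805, -579.39219131,  198.10120131]), 'ee_rot': array([-1.89641009e-01,  9.81852893e-01,  1.06141140e-03, -2.39746350e-04]), 'contact_force': array([ 0.01584968, -0.17959761,  0.24692206]), 'wrist_torque': array([-0.00168786,  0.03176943, -0.01506189]), 'grasp_force': 0.0, 'gripper_width': 85.37004621589524}
scene nozzle [274. 183.  11.  46.] 0.88 [570. 109.  67.]
scene nozzle [301. 220.   7.  23.] 0.44 [482. 152.  82.]
scene outlet_a [285. 229.  38.  42.] 0.94 [476. 162.  47.]
scene outlet_a [307. 153.  39.  36.] 0.71 [571. -58.  44.]
scene mouth_a [307. 155.  40.  38.] 0.86 [569. -60.  37.]
scene mouth_a [282. 230.  39.  46.] 0.82 [480. 165.  39.]

[... 237 characters left out ...]
 47.]
top nozzle [269. 212.  15.   6.] 0.54 [481. 144.  83.]
top nozzle [292. 164.  11.  19.] 0.44 [572.  98.  97.]
top outlet_a [354. 158.  34.  36.] 0.87 [588. -72.  21.]
top outlet_a [262. 201.  38.  33.] 0.66 [480. 135.  61.]
top mouth_a [356. 158.  30.  37.] 0.84 [586. -72.  19.]
top mouth_a [264. 200.  33.  36.] 0.59 [483. 141.  41.]
top collar_a [362. 162.  20.  20.] 0.72 [595. -76.  23.]
top collar_a [266. 207.  20.  21.] 0.53 [479. 148.  67.]
top oil_bottle [331. 124.  16.  17.] 0.48 [682.   6.  59.]
top objective_can [342. 258.  22.  14.] 0.63 [377. -24.  58.]
top coverslip_box [220. 218.  19.  14.] 0.77 [470. 260.  20.]
top coverslip_box [345. 260.  17.   8.] 0.34 [379. -24.  59.]
```

```bash
python3 - <<'E'
import cv2, numpy as np
a=cv2.imread('pics/scene1.png')[120:300,220:440];b=cv2.imread('pics/top1.png')[100:290,190:410]
a=cv2.resize(a,(790,646))[:, :]; 
a=cv2.resize(a,(400,328));b=cv2.resize(b,(400,345))
c=np.zeros((345,800,3),np.uint8);c[:328,:400]=a;c[:,400:]=b
cv2.imwrite('pics/both.png',c)
E
```

```text
(no output)
```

View pics/both.png

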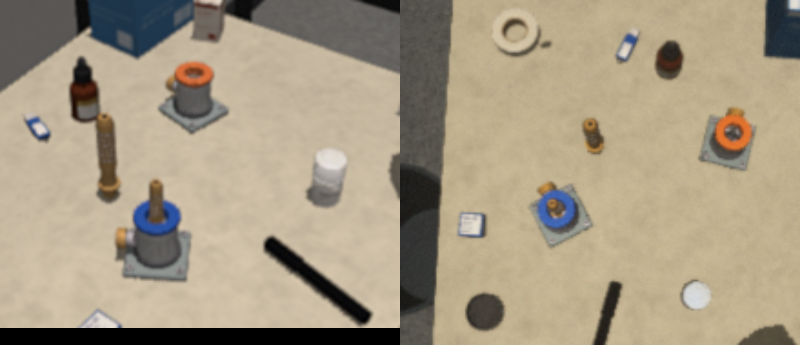

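View pics/scene1.png

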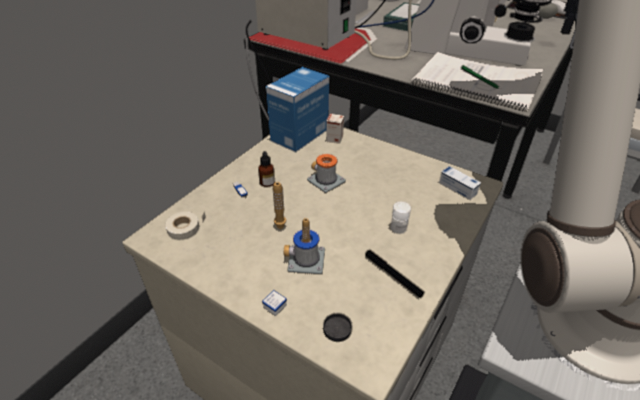

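Candidates: the nozzle standing in the blue outlet (scene 306,228; top 276,215) and a larger loose nozzle on the table (scene 279,205; top 297,173). By the description, the one in the blue outlet is the right one. The orange outlet is at scene 326,165.

```bash
python3 - <<'E'
from h import *
s=arm.read_state(); Rm=R.from_quat(s['ee_rot']).as_matrix(); print(np.round(Rm,3))
m=arm.camera_model('wrist'); T=np.array(m['cam_to_world']); print('cam in tool',np.round(Rm.T@(T[:3,3]-s['position'])),'axes',np.round(Rm.T@T[:3,:3],2),m['fx'])
for n in('scene','top'):
    p,d,m=snap(n); P=cloud(m,d); h=cv2.cvtColor(p,cv2.COLOR_RGB2HSV)
    for nm,lo,hi in(('blue',105,125),('orange',3,12)):
        k=(h[...,0]>=lo)&(h[...,0]<=hi)&(h[...,1]>170)&(h[...,2]>80)&(P[...,2]>48)&(P[...,2]<75)&(P[...,0]>400)&(P[...,0]<640)
        q=P[k]; print(n,nm,k.sum(),np.round(np.median(q,0)),np.round((q.min(0)+q.max(0))/2), np.round(q.max(0)-q.min(0)))
E
```

```text
[[-0.928 -0.373  0.   ]
 [-0.373  0.928 -0.   ]
 [-0.    -0.    -1.   ]]
cam in tool [  81.    1. -175.] axes [[ 0.   -0.95 -0.31]
 [ 1.    0.   -0.  ]
 [ 0.   -0.31  0.95]] 349.3089569503863
scene blue 206 [478. 152.  59.] [483. 147.  56.] [42. 44. 10.]
scene orange 162 [582. -75.  59.] [581. -74.  57.] [44. 44. 10.]
top blue 5 [505. 149.  61.] [496. 156.  61.] [18. 20.  2.]
top orange 222 [583. -73.  60.] [584. -73.  58.] [46. 44. 12.]
```

Call:
send_rows(targets=[{"x":-2,"y":3.6,"z":0,"az":7.1,"gripper":-1},{"x":-2,"y":3.6,"z":0,"az":7.1,"gripper":-1},{"x":-2,"y":3.6,"z":0,"az":7.1,"gripper":-1},{"x":-2,"y":3.6,"z":0,"az":0.6,"gripper":-1},{"x":-2,"y":3.6,"gripper":-1}])

```text
$.targets[0]: bad value
```

Call:
send_rows(targets=[{"x":-2,"y":3.6,"z":0,"ax":0,"ay":0,"az":7.1,"gripper":-1},{"x":-2,"y":3.6,"z":0,"ax":0,"ay":0,"az":7.1,"gripper":-1},{"x":-2,"y":3.6,"z":0,"ax":0,"ay":0,"az":7.1,"gripper":-1},{"x":-2,"y":3.6,"z":0,"ax":0,"ay":0,"az":0.6,"gripper":-1},{"x":-2,"y":3.6,"z":0,"ax":0,"ay":0,"az":0,"gripper":-1}])

```text
clock: 1.32
position: [301.1, -389.8, 199.5]
ee_rot: [-0.004, 1.0, -0.0, 0.0]
contact_force: [1.9, -1.1, -0.0]
gripper_width: 85.5
grasp_force: 0.0
```

Call:
send_rows(targets=[{"x":-2.6,"y":3.1,"z":0,"ax":0,"ay":0,"az":0,"gripper":-1},{"x":-2.6,"y":3.1,"z":0,"ax":0,"ay":0,"az":0,"gripper":-1},{"x":-2.6,"y":3.1,"z":0,"ax":0,"ay":0,"az":0,"gripper":-1},{"x":-2.6,"y":3.1,"z":0,"ax":0,"ay":0,"az":0,"gripper":-1},{"x":-2.6,"y":3.1,"z":0,"ax":0,"ay":0,"az":0,"gripper":-1}])

```text
clock: 1.73
position: [430.6, -233.3, 199.8]
ee_rot: [-0.005, 1.0, -0.0, 0.001]
contact_force: [-0.4, -1.3, -0.3]
gripper_width: 85.1
grasp_force: 0.0
```

Call:
send_rows(targets=[{"x":-2.6,"y":3.1,"z":0,"ax":0,"ay":0,"az":0,"gripper":-1},{"x":-2.6,"y":3.1,"z":0,"ax":0,"ay":0,"az":0,"gripper":-1},{"x":-2.6,"y":3.1,"z":0,"ax":0,"ay":0,"az":0,"gripper":-1},{"x":-1,"y":2,"z":0,"ax":0,"ay":0,"az":0,"gripper":-1},{"x":0,"y":0,"z":0,"ax":0,"ay":0,"az":0,"gripper":-1}])

```text
clock: 2.15
position: [518.9, -118.0, 199.0]
ee_rot: [-0.007, 1.0, 0.0, 0.0]
contact_force: [-0.9, -0.4, -0.5]
gripper_width: 85.6
grasp_force: 0.0
```

```bash
cat > look.py <<'E'
from h import *
import sys
s=arm.read_state(); p,d,m=snap('wrist',sys.argv[1]); P=cloud(m,d); h=cv2.cvtColor(p,cv2.COLOR_RGB2HSV)
print(np.round(s['position'],1),np.round(s['ee_rot'],4))
for nm,lo,hi in(('blue',105,125),('orange',3,12)):
    k=(h[...,0]>=lo)&(h[...,0]<=hi)&(h[...,1]>170)&(h[...,2]>60)&(P[...,2]>50)&(P[...,2]<66)
    if k.sum()<50: continue
    n,l,st,c=cv2.connectedComponentsWithStats(k.astype(np.uint8)); i=1+np.argmax(st[1:,4])
    q=P[l==i]; q=q[q[:,2]>np.median(q[:,2])-3]
    print(nm,len(q),'box',st[i],'mid',np.round((q.min(0)+q.max(0))/2,1),'size',np.round(q.max(0)-q.min(0),1),'z',np.round(np.median(q[:,2]),1))
E
python3 look.py w1.png
```

```text
[ 518.9 -118.   199. ] [-7.1e-03  1.0e+00  1.0e-04  4.0e-04]
blue 1107 box [ 569  119   48   49 1157] mid [484.  144.9  59.3] size [45.9 46.2  5.3] z 59.6
orange 1128 box [ 333  215   46   44 1218] mid [582.1 -74.7  59.6] size [46.  44.9  5.2] z 60.0
```

Call:
send_rows(targets=[{"x":0.5,"y":3.7,"z":0,"ax":0,"ay":0,"az":0,"gripper":-1},{"x":0.5,"y":3.7,"z":0,"ax":0,"ay":0,"az":0,"gripper":-1},{"x":0.5,"y":3.7,"z":0,"ax":0,"ay":0,"az":0,"gripper":-1},{"x":0.5,"y":3.7,"z":0,"ax":0,"ay":0,"az":0,"gripper":-1},{"x":0.5,"y":3.7,"z":0,"ax":0,"ay":0,"az":0,"gripper":-1}])

```text
clock: 2.62
position: [489.0, 63.9, 199.6]
ee_rot: [-0.004, 1.0, 0.0, 0.0]
contact_force: [0.7, -0.3, 0.0]
gripper_width: 85.5
grasp_force: 0.0
```

Call:
send_rows(targets=[{"x":0.5,"y":3.7,"z":0,"ax":0,"ay":0,"az":0,"gripper":-0.3},{"x":0.5,"y":3.7,"z":0,"ax":0,"ay":0,"az":0,"gripper":-0.3},{"x":0,"y":0.4,"z":0,"ax":0,"ay":0,"az":0,"gripper":-0.3},{"x":0,"y":0,"z":0,"ax":0,"ay":0,"az":0,"gripper":-0.3},{"x":0,"y":0,"z":0,"ax":0,"ay":0,"az":0,"gripper":-0.3}])

```text
clock: 3.03
position: [478.8, 140.6, 199.3]
ee_rot: [-0.005, 1.0, -0.0, -0.0]
contact_force: [0.5, -0.4, 0.9]
gripper_width: 55.4
grasp_force: 0.0
```

```bash
python3 look.py w2.png; python3 - <<'E'
from h import *
p,d,m=snap('wrist'); P=cloud(m,d)
k=(P[...,2]>85)&(P[...,2]<112)&(np.hypot(P[...,0]-484,P[...,1]-145.5)<15)
q=P[k]; print('noz',k.sum(),np.round((q.min(0)+q.max(0))/2,1),np.round(q.max(0)-q.min(0),1),q[:,2].max())
v,u=np.where(k);print(u.min(),u.max(),v.min(),v.max())
t=P[...,2]>100; t&=(np.hypot(P[...,0]-484,P[...,1]-145.5)<15); q=P[t]; print('top',t.sum(),np.round(q.mean(0),1) if t.sum() else '')
E
```

```text
[478.8 140.6 199.3] [-4.6e-03  1.0e+00 -1.0e-04 -2.0e-04]
blue 1062 box [ 295  156   49   47 1073] mid [483.3 146.4  59.6] size [44.6 44.8  5. ] z 60.1
orange 1017 box [  85  249   45   40 1147] mid [581.6 -74.3  59.7] size [46.2 46.6  5.2] z 60.2
noz 275 [483.8 146.4  95.6] [12.9 13.7 20.9] 106.10642400901492
312 328 181 200
top 178 [481.9 146.4 123.6]
```

View pics/w2.png

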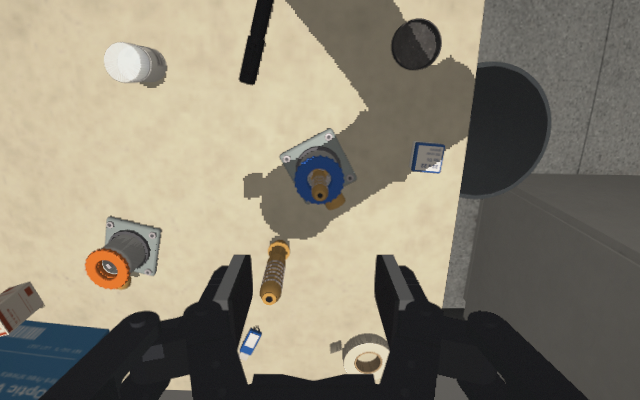

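Wrist view: the blue outlet with the short nozzle is at (318,180), the orange outlet at (108,268), and the longer loose look-alike at (272,270). I'm keeping the nozzle in the blue outlet. Descending.

Call:
send_rows(targets=[{"x":-0.5,"y":0.6,"z":0,"ax":0,"ay":0,"az":0,"gripper":0.3},{"x":0,"y":0,"z":2.5,"ax":0,"ay":0,"az":0,"gripper":0.3},{"x":0,"y":0,"z":3,"ax":0,"ay":0,"az":0,"gripper":0.3},{"x":0,"y":0,"z":3,"ax":0,"ay":0,"az":0,"gripper":0.4},{"x":0,"y":0,"z":2.5,"ax":0,"ay":0,"az":0,"gripper":0.4}])

```text
clock: 3.55
position: [484.1, 146.4, 87.6]
ee_rot: [-0.004, 1.0, -0.0, -0.0]
contact_force: [-0.2, 0.1, -0.9]
gripper_width: 25.6
grasp_force: 0.0
```

Call:
send_rows(targets=[{"x":0,"y":0,"z":0,"ax":0,"ay":0,"az":0,"gripper":0.4},{"x":0,"y":0,"z":0,"ax":0,"ay":0,"az":0,"gripper":0.4},{"x":0,"y":0,"z":0,"ax":0,"ay":0,"az":0,"gripper":0.4}])

```text
clock: 3.8
position: [485.6, 147.6, 90.7]
ee_rot: [-0.005, 1.0, 0.0, 0.001]
contact_force: [1.4, -0.5, 0.2]
gripper_width: 25.6
grasp_force: 0.0
```

Call:
send_rows(targets=[{"x":0.1,"y":-0.1,"z":1.5,"ax":0,"ay":0,"az":0,"gripper":0.4},{"x":0,"y":0,"z":0.7,"ax":0,"ay":0,"az":0,"gripper":0.4},{"x":0,"y":0,"z":0.2,"ax":0,"ay":0,"az":0,"gripper":0.4},{"x":0,"y":0,"z":0,"ax":0,"ay":0,"az":0,"gripper":0.4}])

```text
clock: 4.13
position: [483.4, 146.5, 65.8]
ee_rot: [-0.005, 1.0, 0.0, 0.0]
contact_force: [-0.5, -0.1, 1.3]
gripper_width: 25.3
grasp_force: 0.0
```

Call:
send_rows(targets=[{"x":0,"y":0,"z":0.2,"ax":0,"ay":0,"az":0,"gripper":0.4},{"x":0,"y":0,"z":0,"ax":0,"ay":0,"az":0,"gripper":0.4}])

```text
clock: 4.3
position: [483.4, 146.7, 63.8]
ee_rot: [-0.005, 1.0, 0.0, 0.0]
contact_force: [0.4, -0.7, -0.9]
gripper_width: 25.3
grasp_force: 0.0
```

Call:
send_rows(targets=[{"x":0,"y":0,"z":0.2,"ax":0,"ay":0,"az":0,"gripper":0.4},{"x":0,"y":0,"z":0,"ax":0,"ay":0,"az":0,"gripper":0.4}])

```text
clock: 4.47
position: [483.0, 146.5, 61.3]
ee_rot: [-0.005, 1.0, 0.0, 0.0]
contact_force: [-0.2, 0.4, -0.1]
gripper_width: 25.5
grasp_force: 0.0
```

Call:
send_rows(targets=[{"x":0,"y":0,"z":0.2,"ax":0,"ay":0,"az":0,"gripper":0.4},{"x":0,"y":0,"z":0,"ax":0,"ay":0,"az":0,"gripper":0.4}])

```text
clock: 4.63
position: [482.8, 146.4, 59.0]
ee_rot: [-0.005, 1.0, -0.0, -0.0]
contact_force: [-0.1, 0.6, -0.1]
gripper_width: 25.7
grasp_force: 0.0
```

Call:
send_rows(targets=[{"x":0,"y":0,"z":0.15,"ax":0,"ay":0,"az":0,"gripper":0.4},{"x":0,"y":0,"z":0,"ax":0,"ay":0,"az":0,"gripper":0.4}])

```text
clock: 4.8
position: [482.9, 146.4, 57.5]
ee_rot: [-0.005, 1.0, -0.0, -0.0]
contact_force: [-0.4, 0.1, -0.3]
gripper_width: 25.7
grasp_force: 0.0
```

Call:
send_rows(targets=[{"x":0,"y":0,"z":0.15,"ax":0,"ay":0,"az":0,"gripper":0.4},{"x":0,"y":0,"z":0,"ax":0,"ay":0,"az":0,"gripper":0.4}])

```text
clock: 4.97
position: [482.9, 146.3, 56.0]
ee_rot: [-0.005, 1.0, -0.0, -0.0]
contact_force: [-0.1, -0.4, -0.0]
gripper_width: 25.4
grasp_force: 0.0
```

Call:
send_rows(targets=[{"x":0,"y":0,"z":0,"ax":0,"ay":0,"az":0,"gripper":0.52},{"x":0,"y":0,"z":0,"ax":0,"ay":0,"az":0,"gripper":0.52}])

```text
clock: 5.13
position: [483.0, 146.4, 56.2]
ee_rot: [-0.005, 1.0, -0.0, -0.0]
contact_force: [0.5, 0.1, 0.2]
gripper_width: 20.2
grasp_force: 0.0
```

Call:
send_rows(targets=[{"x":0,"y":0,"z":0.1,"ax":0,"ay":0,"az":0,"gripper":0.52},{"x":0,"y":0,"z":0,"ax":0,"ay":0,"az":0,"gripper":0.52}])

```text
clock: 5.3
position: [482.9, 146.4, 55.1]
ee_rot: [-0.005, 1.0, -0.0, -0.0]
contact_force: [-1.0, -0.2, -1.2]
gripper_width: 20.2
grasp_force: 0.0
```

Call:
send_rows(targets=[{"x":0,"y":0,"z":0.1,"ax":0,"ay":0,"az":0,"gripper":0.52},{"x":0,"y":0,"z":0,"ax":0,"ay":0,"az":0,"gripper":0.52}])

```text
clock: 5.47
position: [482.9, 146.4, 54.1]
ee_rot: [-0.005, 1.0, -0.0, -0.0]
contact_force: [0.0, 0.4, 0.9]
gripper_width: 20.6
grasp_force: 0.0
```

Call:
send_rows(targets=[{"x":0,"y":0,"z":0.1,"ax":0,"ay":0,"az":0,"gripper":0.52},{"x":0,"y":0,"z":0,"ax":0,"ay":0,"az":0,"gripper":0.52}])

```text
clock: 5.63
position: [482.9, 146.4, 53.1]
ee_rot: [-0.005, 1.0, -0.0, -0.0]
contact_force: [0.3, -0.2, -0.4]
gripper_width: 20.3
grasp_force: 0.0
```

Call:
send_rows(targets=[{"x":0,"y":0,"z":0.1,"ax":0,"ay":0,"az":0,"gripper":0.52},{"x":0,"y":0,"z":0,"ax":0,"ay":0,"az":0,"gripper":0.52}])

```text
clock: 5.8
position: [482.9, 146.4, 52.1]
ee_rot: [-0.005, 1.0, -0.0, -0.0]
contact_force: [0.3, 0.3, -0.3]
gripper_width: 20.2
grasp_force: 0.0
```

Call:
send_rows(targets=[{"x":0,"y":0,"z":0.1,"ax":0,"ay":0,"az":0,"gripper":0.52},{"x":0,"y":0,"z":0,"ax":0,"ay":0,"az":0,"gripper":0.52}])

```text
clock: 5.97
position: [482.9, 146.4, 51.1]
ee_rot: [-0.005, 1.0, -0.0, -0.0]
contact_force: [0.5, 0.2, -0.6]
gripper_width: 20.3
grasp_force: 0.0
```

```bash
python3 - <<'E'
from h import *
p,d,m=snap('wrist'); c=p[150:350,200:440]
cv2.imwrite('pics/w3.png',cv2.cvtColor(cv2.resize(c,(720,600),interpolation=cv2.INTER_CUBIC),cv2.COLOR_RGB2BGR))
P=cloud(m,d); h=cv2.cvtColor(p,cv2.COLOR_RGB2HSV)
k=(h[...,0]>=105)&(h[...,0]<=125)&(h[...,1]>170)&(P[...,2]>30)&(P[...,2]<75)
q=P[k]; print(k.sum(),np.round(np.percentile(q[:,2],[5,25,50,75,95]),1))
print(arm.read_state()['contact_force'],arm.read_state()['position'])
E
```

```text
2565 [57.3 59.5 60.  60.4 61. ]
[-0.27580506  0.14147522 -0.3442793 ] [482.96021895 146.36583399  51.15999209]
```

View pics/w3.png

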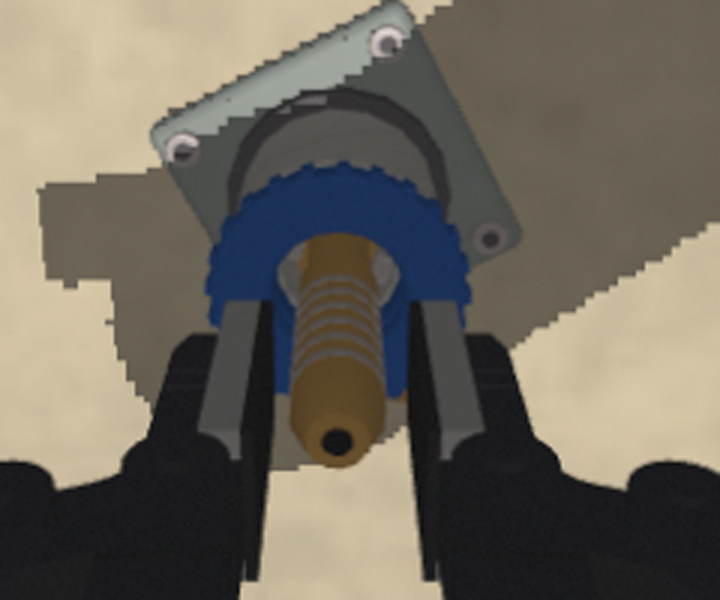

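The close view shows the fingertips evenly astride the short nozzle (crop 240,300 and 430,300) and the blue collar still out, so the tips are still above it. Continuing down.

Call:
send_rows(targets=[{"x":0,"y":0,"z":0.1,"ax":0,"ay":0,"az":0,"gripper":0.52},{"x":0,"y":0,"z":0,"ax":0,"ay":0,"az":0,"gripper":0.52}])

```text
clock: 6.18
position: [482.9, 146.4, 50.1]
ee_rot: [-0.005, 1.0, -0.0, -0.0]
contact_force: [-1.2, -0.2, -0.1]
gripper_width: 20.7
grasp_force: 0.0
```

Call:
send_rows(targets=[{"x":0,"y":0,"z":0.1,"ax":0,"ay":0,"az":0,"gripper":0.52},{"x":0,"y":0,"z":0,"ax":0,"ay":0,"az":0,"gripper":0.52}])

```text
clock: 6.35
position: [482.9, 146.4, 49.1]
ee_rot: [-0.005, 1.0, -0.0, -0.0]
contact_force: [0.4, -0.0, -0.2]
gripper_width: 20.5
grasp_force: 0.0
```

```bash
python3 - <<'E'
from h import *
print(arm.read_state()['contact_force'])
p,d,m=snap('wrist');P=cloud(m,d)
for u in(276,284,341,349):
    print(u,[tuple(np.round(P[v,u]).tolist()) for v in range(244,272,4)])
E
```

```text
[ 0.41918695 -0.0458457  -0.21061613]
276 [(481.0, 128.0, 60.0), (483.0, 128.0, 60.0), (472.0, 131.0, 87.0), (472.0, 131.0, 90.0), (472.0, 131.0, 94.0), (471.0, 132.0, 98.0), (472.0, 132.0, 100.0)]
284 [(481.0, 132.0, 61.0), (483.0, 132.0, 60.0), (472.0, 134.0, 87.0), (471.0, 134.0, 91.0), (472.0, 135.0, 94.0), (472.0, 135.0, 98.0), (471.0, 135.0, 101.0)]
341 [(480.0, 161.0, 60.0), (483.0, 161.0, 61.0), (471.0, 159.0, 88.0), (472.0, 159.0, 90.0), (471.0, 158.0, 95.0), (472.0, 158.0, 97.0), (472.0, 158.0, 99.0)]
349 [(481.0, 165.0, 60.0), (483.0, 166.0, 61.0), (471.0, 162.0, 87.0), (471.0, 162.0, 91.0), (471.0, 162.0, 94.0), (471.0, 162.0, 97.0), (471.0, 161.0, 101.0)]
```

```bash
python3 - <<'E'
from h import *
p,d,m=snap('wrist');P=cloud(m,d);s=arm.read_state()
T=np.array(m['cam_to_world']);print(np.round(T[:3,3]),np.round(T[:3,2],3),np.round(s['position'],1))
for u in(250,268,276,282,288,315,345):
    print(u,[(v,)+tuple(np.round(P[v,u]).tolist()+[round(float(d[v,u]))]) for v in list(range(246,256,2))+list(range(260,400,20))])
K=np.array([[m['fx'],0,m['cx']],[0,m['fy'],m['cy']],[0,0,1]])
Ti=np.linalg.inv(T)
for pt in([472,133,49],[472,133,56],[472,133,86],[484,146,104]):
    c=Ti@np.r_[pt,1]; print(pt,cv2.projectPoints(c[:3].reshape(1,3),np.zeros(3),np.zeros(3),K,np.array(m['distortion']))[0].ravel())
E
```

```text
[401. 146. 224.] [ 0.315  0.002 -0.949] [483.  146.4  49.2]
250 [(246, 512.0, 102.0, -0.0, 248), (248, 514.0, 102.0, -0.0, 248), (250, 514.0, 102.0, 2.0, 246), (252, 516.0, 102.0, 0.0, 248), (254, 519.0, 102.0, -1.0, 251), (260, 523.0, 102.0, -1.0, 252), (280, 540.0, 101.0, -0.0, 256), (300, 470.0, 126.0, 125.0, 116), (320, 471.0, 127.0, 134.0, 108), (340, 465.0, 130.0, 150.0, 90), (360, 467.0, 131.0, 155.0, 86), (380, 465.0, 133.0, 164.0, 77)]
268 [(246, 483.0, 123.0, 59.0, 182), (248, 484.0, 123.0, 58.0, 183), (250, 485.0, 123.0, 59.0, 182), (252, 516.0, 115.0, 0.0, 249), (254, 518.0, 115.0, 0.0, 249), (260, 523.0, 115.0, 0.0, 250), (280, 475.0, 129.0, 104.0, 137), (300, 470.0, 132.0, 125.0, 116), (320, 471.0, 133.0, 135.0, 107), (340, 466.0, 135.0, 148.0, 92), (360, 465.0, 136.0, 157.0, 84), (380, 464.0, 137.0, 164.0, 77)]
276 [(246, 482.0, 128.0, 60.0, 181), (248, 484.0, 128.0, 59.0, 182), (250, 472.0, 130.0, 85.0, 154), (252, 472.0, 131.0, 86.0, 153), (254, 472.0, 131.0, 89.0, 150), (260, 472.0, 131.0, 94.0, 146), (280, 471.0, 133.0, 111.0, 129), (300, 470.0, 135.0, 125.0, 116),
[... 1160 characters left out ...]
.0, 104.0, 140), (320, 574.0, 149.0, 0.0, 267), (340, 593.0, 149.0, 1.0, 272), (360, 614.0, 150.0, -0.0, 280), (380, 636.0, 150.0, -1.0, 287)]
345 [(246, 482.0, 164.0, 60.0, 181), (248, 483.0, 164.0, 60.0, 181), (250, 472.0, 161.0, 84.0, 155), (252, 471.0, 161.0, 88.0, 151), (254, 472.0, 161.0, 89.0, 151), (260, 472.0, 160.0, 94.0, 146), (280, 471.0, 159.0, 110.0, 130), (300, 474.0, 158.0, 119.0, 123), (320, 483.0, 159.0, 119.0, 126), (340, 492.0, 159.0, 118.0, 129), (360, 613.0, 174.0, 1.0, 279), (380, nan, nan, nan, 0)]
[472, 133, 49] [287.48248116 220.05703838]
[472, 133, 56] [286.53046689 225.09244799]
[472, 133, 86] [281.53315928 251.57315263]
[484, 146, 104] [310.58121173 299.16049692]
```

Depth shows the pads spanning z = 84 to 119, so the real tips sit about 35 mm above the reported TCP. The gripper body at 156 agrees with this, as does the lack of contact so far. I'll use tip z ≈ TCP z + 35.

Call:
send_rows(targets=[{"x":0,"y":0,"z":0.7,"ax":0,"ay":0,"az":0,"gripper":0.52},{"x":0,"y":0,"z":0.7,"ax":0,"ay":0,"az":0,"gripper":0.52},{"x":0,"y":0,"z":0.5,"ax":0,"ay":0,"az":0,"gripper":0.52},{"x":0,"y":0,"z":0.1,"ax":0,"ay":0,"az":0,"gripper":0.52},{"x":0,"y":0,"z":0,"ax":0,"ay":0,"az":0,"gripper":0.52}])

```text
clock: 6.87
position: [482.6, 146.2, 28.6]
ee_rot: [-0.005, 1.0, -0.0, -0.001]
contact_force: [-0.3, 0.4, 0.4]
gripper_width: 20.7
grasp_force: 0.0
```

Call:
send_rows(targets=[{"x":0,"y":0,"z":0.1,"ax":0,"ay":0,"az":0,"gripper":0.52},{"x":0,"y":0,"z":0,"ax":0,"ay":0,"az":0,"gripper":0.52}])

```text
clock: 7.03
position: [483.2, 146.5, 28.3]
ee_rot: [-0.005, 1.0, 0.0, 0.0]
contact_force: [0.2, -0.2, -0.0]
gripper_width: 20.6
grasp_force: 0.0
```

Call:
send_rows(targets=[{"x":0,"y":0,"z":0.1,"ax":0,"ay":0,"az":0,"gripper":0.52},{"x":0,"y":0,"z":0,"ax":0,"ay":0,"az":0,"gripper":0.52}])

```text
clock: 7.2
position: [483.3, 146.5, 27.6]
ee_rot: [-0.005, 1.0, 0.0, 0.0]
contact_force: [-1.0, 0.6, 3.2]
gripper_width: 20.7
grasp_force: 1.5
```

Call:
send_rows(targets=[{"x":0,"y":0,"z":0.15,"ax":0,"ay":0,"az":0,"gripper":0.52},{"x":0,"y":0,"z":0,"ax":0,"ay":0,"az":0,"gripper":0.52}])

```text
clock: 7.37
position: [483.3, 146.6, 26.1]
ee_rot: [-0.005, 1.0, 0.0, 0.0]
contact_force: [-0.9, -0.1, 5.1]
gripper_width: 20.7
grasp_force: 2.1
```

Call:
send_rows(targets=[{"x":0,"y":0,"z":0.15,"ax":0,"ay":0,"az":0,"gripper":0.52},{"x":0,"y":0,"z":0,"ax":0,"ay":0,"az":0,"gripper":0.52}])

```text
clock: 7.53
position: [483.3, 146.5, 24.5]
ee_rot: [-0.005, 1.0, 0.0, 0.0]
contact_force: [-0.3, -0.2, 4.8]
gripper_width: 20.5
grasp_force: 2.6
```

Call:
send_rows(targets=[{"x":0,"y":0,"z":0.1,"ax":0,"ay":0,"az":0,"gripper":0.52},{"x":0,"y":0,"z":0,"ax":0,"ay":0,"az":0,"gripper":0.52}])

```text
clock: 7.7
position: [483.3, 146.6, 23.5]
ee_rot: [-0.005, 1.0, 0.0, 0.0]
contact_force: [-1.4, -0.2, 5.8]
gripper_width: 20.8
grasp_force: 3.0
```

Call:
send_rows(targets=[{"x":0,"y":0,"z":0.05,"ax":0,"ay":0,"az":0,"gripper":0.6},{"x":0,"y":0,"z":0,"ax":0,"ay":0,"az":0,"gripper":0.6}])

```text
clock: 7.87
position: [483.6, 146.7, 23.2]
ee_rot: [-0.005, 1.0, 0.0, 0.001]
contact_force: [-0.5, -0.1, 6.0]
gripper_width: 17.4
grasp_force: 3.1
```

Call:
send_rows(targets=[{"x":0,"y":0,"z":0,"ax":0,"ay":0,"az":0,"gripper":0.65},{"x":0,"y":0,"z":0,"ax":0,"ay":0,"az":0,"gripper":0.65}])

```text
clock: 8.03
position: [483.8, 146.8, 23.3]
ee_rot: [-0.005, 1.0, 0.0, 0.001]
contact_force: [-0.2, 1.1, 6.4]
gripper_width: 15.4
grasp_force: 3.1
```

Call:
send_rows(targets=[{"x":0,"y":0,"z":0.06,"ax":0,"ay":0,"az":0,"gripper":0.65},{"x":0,"y":0,"z":0,"ax":0,"ay":0,"az":0,"gripper":0.75}])

```text
clock: 8.2
position: [483.9, 146.9, 22.9]
ee_rot: [-0.005, 1.0, 0.0, 0.001]
contact_force: [-0.3, -0.1, 6.9]
gripper_width: 12.4
grasp_force: 60.3
```

Call:
send_rows(targets=[{"x":0,"y":0,"z":0,"ax":0,"ay":0,"az":0,"gripper":1},{"x":0,"y":0,"z":0,"ax":0,"ay":0,"az":0,"gripper":1},{"x":0,"y":0,"z":0,"ax":0,"ay":0,"az":0,"gripper":1}])

```text
clock: 8.45
position: [483.9, 146.9, 22.9]
ee_rot: [-0.005, 1.0, 0.0, 0.001]
contact_force: [-0.4, 0.2, 6.6]
gripper_width: 12.5
grasp_force: 60.3
```

Call:
send_rows(targets=[{"x":0,"y":0,"z":-0.1,"ax":0,"ay":0,"az":0,"gripper":1},{"x":0,"y":0,"z":-0.05,"ax":0,"ay":0,"az":0,"gripper":1}])

```text
clock: 8.62
position: [483.8, 146.9, 24.2]
ee_rot: [-0.005, 1.0, 0.0, 0.001]
contact_force: [-0.1, -0.8, 3.0]
gripper_width: 12.5
grasp_force: 60.1
```

Call:
send_rows(targets=[{"x":0,"y":0,"z":-0.05,"ax":0,"ay":0,"az":0,"gripper":1},{"x":0,"y":0,"z":0,"ax":0,"ay":0,"az":0,"gripper":1}])

```text
clock: 8.78
position: [483.8, 146.8, 24.4]
ee_rot: [-0.005, 1.0, 0.0, 0.001]
contact_force: [2.3, 0.5, 2.8]
gripper_width: 12.1
grasp_force: 60.7
```

Call:
send_rows(targets=[{"x":0,"y":0,"z":-0.05,"ax":0,"ay":0,"az":0,"gripper":1},{"x":0,"y":0,"z":0,"ax":0,"ay":0,"az":0,"gripper":1}])

```text
clock: 8.95
position: [483.5, 146.6, 24.8]
ee_rot: [-0.005, 1.0, 0.0, 0.0]
contact_force: [2.0, -0.3, 3.4]
gripper_width: 12.6
grasp_force: 60.5
```

Call:
send_rows(targets=[{"x":0,"y":0,"z":-0.05,"ax":0,"ay":0,"az":0,"gripper":1},{"x":0,"y":0,"z":0,"ax":0,"ay":0,"az":0,"gripper":1}])

```text
clock: 9.12
position: [483.4, 146.4, 25.1]
ee_rot: [-0.005, 1.0, 0.0, 0.0]
contact_force: [3.3, -0.2, 1.9]
gripper_width: 12.7
grasp_force: 59.8
```

Call:
send_rows(targets=[{"x":0,"y":0,"z":-0.1,"ax":0,"ay":0,"az":0,"gripper":1},{"x":0,"y":0,"z":0,"ax":0,"ay":0,"az":0,"gripper":1}])

```text
clock: 9.28
position: [483.2, 146.2, 25.9]
ee_rot: [-0.005, 1.0, -0.0, 0.0]
contact_force: [4.4, -2.1, -0.3]
gripper_width: 12.3
grasp_force: 58.5
```

Call:
send_rows(targets=[{"x":-0.05,"y":0,"z":-0.1,"ax":0,"ay":0,"az":0,"gripper":1},{"x":0,"y":0,"z":0,"ax":0,"ay":0,"az":0,"gripper":1}])

```text
clock: 9.45
position: [483.3, 146.2, 26.9]
ee_rot: [-0.005, 1.0, -0.0, -0.0]
contact_force: [3.6, -0.7, -1.3]
gripper_width: 12.4
grasp_force: 58.4
```

Call:
send_rows(targets=[{"x":0,"y":0,"z":-0.1,"ax":0,"ay":0,"az":0,"gripper":1},{"x":0,"y":0,"z":0,"ax":0,"ay":0,"az":0,"gripper":1}])

```text
clock: 9.62
position: [483.3, 146.2, 28.0]
ee_rot: [-0.005, 1.0, -0.0, -0.0]
contact_force: [3.0, -1.8, -1.5]
gripper_width: 12.6
grasp_force: 58.4
```

Call:
send_rows(targets=[{"x":0,"y":0,"z":-0.15,"ax":0,"ay":0,"az":0,"gripper":1},{"x":0,"y":0,"z":-0.15,"ax":0,"ay":0,"az":0,"gripper":1},{"x":0,"y":0,"z":0,"ax":0,"ay":0,"az":0,"gripper":1}])

```text
clock: 9.87
position: [483.4, 146.3, 31.8]
ee_rot: [-0.005, 1.0, -0.0, -0.0]
contact_force: [0.8, -2.3, 3.2]
gripper_width: 12.6
grasp_force: 58.8
```

Call:
send_rows(targets=[{"x":0,"y":0,"z":-0.2,"ax":0,"ay":0,"az":0,"gripper":1},{"x":0,"y":0,"z":-0.2,"ax":0,"ay":0,"az":0,"gripper":1},{"x":0,"y":0,"z":-0.2,"ax":0,"ay":0,"az":0,"gripper":1},{"x":0,"y":0,"z":0,"ax":0,"ay":0,"az":0,"gripper":1}])

```text
clock: 10.2
position: [483.0, 146.5, 37.3]
ee_rot: [-0.005, 1.0, 0.0, -0.0]
contact_force: [-0.2, -0.4, -0.7]
gripper_width: 12.4
grasp_force: 58.6
```

```bash
cat > noz.py <<'E'
from h import *
import sys
s=arm.read_state();p,d,m=snap('wrist'); P=cloud(m,d); T=s['position']
print(np.round(T,1),np.round(s['contact_force'],1))
h=cv2.cvtColor(p,cv2.COLOR_RGB2HSV)
k=(np.abs(P[...,0]-T[0])<16)&(np.abs(P[...,1]-T[1])<9)&(P[...,2]>64)&(h[...,0]>5)&(h[...,0]<30)&(h[...,1]>90)&(P[...,2]<200)
q=P[k]; print(len(q)); zt=np.percentile(q[:,2],98); print('top z',zt, 'top ctr',np.round(np.median(q[q[:,2]>zt-2.5],0),1))
for z in np.arange(np.floor(q[:,2].min()),zt,6):
    w=q[(q[:,2]>=z)&(q[:,2]<z+6)]
    if len(w)>5: print(z,len(w),'xmin',round(w[:,0].min(),1),'y',np.round([w[:,1].min(),w[:,1].max()],1))
b=(h[...,0]>=105)&(h[...,0]<=125)&(h[...,1]>170)&(P[...,2]>45)&(P[...,2]<66); print('blue z',np.round(np.percentile(P[b][:,2],[25,50,75]),1))
for u in (280,284,345): # finger tips
    for v in range(235,262):
        if abs(P[v,u,0]-T[0]+11)<2.5 and P[v,u,2]>T[2]+28: print('tip',u,v,np.round(P[v,u],1)); break
if len(sys.argv)>1: cv2.imwrite('pics/'+sys.argv[1],cv2.cvtColor(cv2.resize(p[150:350,200:440],(720,600),interpolation=cv2.INTER_CUBIC),cv2.COLOR_RGB2BGR))
E
python3 noz.py n1.png
```

```text
[483.  146.5  37.3] [-0.2 -0.4 -0.7]
2342
top z 118.8273220469902 top ctr [481.8 147.1 118. ]
64.0 98 xmin 477.3 y [141.8 152.7]
70.0 166 xmin 471.8 y [140.7 153.4]
76.0 126 xmin 471.5 y [140.9 153.2]
82.0 101 xmin 476.2 y [141.1 153.4]
88.0 149 xmin 475.8 y [140.9 153.4]
94.0 148 xmin 476.1 y [140.9 153.3]
100.0 152 xmin 475.9 y [140.9 154.5]
106.0 373 xmin 475.9 y [140.1 154.6]
112.0 759 xmin 476.0 y [140.5 153.8]
118.0 270 xmin 478.2 y [142.8 151.8]
blue z [59.5 60.  60.4]
tip 284 252 [471.7 134.3  75.3]
```

Call:
send_rows(targets=[{"x":0,"y":0,"z":0.15,"ax":0,"ay":0,"az":0,"gripper":1},{"x":0,"y":0,"z":0.1,"ax":0,"ay":0,"az":0,"gripper":1},{"x":0,"y":0,"z":0,"ax":0,"ay":0,"az":0,"gripper":1}])

```text
clock: 10.5
position: [483.2, 146.3, 34.2]
ee_rot: [-0.005, 1.0, -0.0, -0.0]
contact_force: [0.3, 0.1, 0.0]
gripper_width: 12.4
grasp_force: 58.6
```

Call:
send_rows(targets=[{"x":0,"y":0,"z":0,"ax":0,"ay":0,"az":0,"gripper":0.4},{"x":0,"y":0,"z":0,"ax":0,"ay":0,"az":0,"gripper":0.4},{"x":0,"y":0,"z":0,"ax":0,"ay":0,"az":0,"gripper":0.4}])

```text
clock: 10.75
position: [483.6, 146.5, 34.7]
ee_rot: [-0.005, 1.0, 0.0, 0.0]
contact_force: [0.7, 0.3, 0.8]
gripper_width: 25.6
grasp_force: 0.0
```

Call:
send_rows(targets=[{"x":0,"y":0,"z":-0.7,"ax":0,"ay":0,"az":0,"gripper":0.4},{"x":0,"y":0,"z":-0.8,"ax":0,"ay":0,"az":0,"gripper":0.4},{"x":0,"y":0,"z":-0.7,"ax":0,"ay":0,"az":0,"gripper":0.4},{"x":0,"y":0,"z":0,"ax":0,"ay":0,"az":0,"gripper":0.4},{"x":0,"y":0,"z":0,"ax":0,"ay":0,"az":0,"gripper":0.4}])

```text
clock: 11.17
position: [484.0, 146.8, 57.6]
ee_rot: [-0.005, 1.0, 0.001, 0.001]
contact_force: [0.3, 0.2, -0.0]
gripper_width: 25.8
grasp_force: 0.0
```

```bash
python3 noz.py n2.png
```

```text
[484.  146.8  57.6] [ 0.3  0.2 -0. ]
1380
top z 114.58729894116316 top ctr [481.6 148.1 113.7]
64.0 78 xmin 477.1 y [140.5 153.4]
70.0 91 xmin 476.6 y [140.6 153.4]
76.0 47 xmin 476.8 y [140.9 152.6]
82.0 73 xmin 476.3 y [141.  152.4]
88.0 82 xmin 476.4 y [141.4 152.8]
94.0 91 xmin 476.3 y [141.6 153.3]
100.0 122 xmin 476.2 y [141.3 154.5]
106.0 404 xmin 476.1 y [141.5 154.7]
112.0 392 xmin 477.2 y [142.9 153.7]
blue z [59.5 60.  60.4]
tip 280 251 [472.6 132.7  94.6]
tip 284 251 [473.  134.4  93.9]
tip 345 251 [472.5 161.2  94.2]
```

View pics/n2.png

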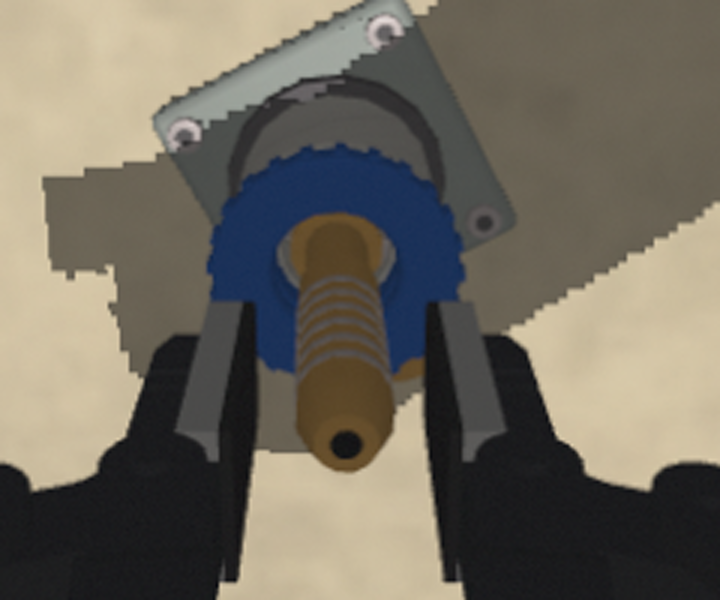

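The picture shows the nozzle standing on the closed jaws with its ridge visible in the opening, the blue collar out, and the fingers astride the upper barrel at (340,380). Gripping high now.

Call:
send_rows(targets=[{"x":0,"y":0,"z":0,"ax":0,"ay":0,"az":0,"gripper":0.65},{"x":0,"y":0,"z":0,"ax":0,"ay":0,"az":0,"gripper":1},{"x":0,"y":0,"z":0,"ax":0,"ay":0,"az":0,"gripper":1},{"x":0,"y":0,"z":0,"ax":0,"ay":0,"az":0,"gripper":1}])

```text
clock: 11.55
position: [483.4, 146.3, 56.5]
ee_rot: [-0.005, 1.0, -0.0, -0.0]
contact_force: [1.0, -1.0, 1.8]
gripper_width: 11.6
grasp_force: 58.5
```

Call:
send_rows(targets=[{"x":0,"y":0,"z":-0.5,"ax":0,"ay":0,"az":0,"gripper":1},{"x":0,"y":0,"z":-1.5,"ax":0,"ay":0,"az":0,"gripper":1},{"x":0,"y":0,"z":-3,"ax":0,"ay":0,"az":0,"gripper":1},{"x":0,"y":0,"z":-1,"ax":0,"ay":0,"az":0,"gripper":1},{"x":0,"y":0,"z":0,"ax":0,"ay":0,"az":0,"gripper":1}])

```text
clock: 11.97
position: [485.4, 147.6, 119.5]
ee_rot: [-0.005, 1.0, 0.002, 0.003]
contact_force: [0.5, -0.0, -0.6]
gripper_width: 11.7
grasp_force: 58.5
```

```bash
python3 noz.py n3.png; python3 - <<'E'
from h import *
s=arm.read_state();print(s['position'],R.from_quat(s['ee_rot']).as_matrix()[:,2])
E
```

```text
[485.4 147.6 119.5] [ 0.5 -0.  -0.6]
1839
top z 177.42180068305655 top ctr [483.4 148.  176.6]
106.0 161 xmin 477.5 y [139.6 156.2]
112.0 194 xmin 477.1 y [139.6 156.2]
118.0 90 xmin 480.0 y [142.6 154.1]
124.0 54 xmin 479.1 y [142.4 154.3]
130.0 125 xmin 478.7 y [141.9 154.7]
136.0 61 xmin 478.7 y [142.6 153.5]
142.0 60 xmin 478.3 y [142.3 154.2]
148.0 63 xmin 478.3 y [142.5 154.1]
154.0 71 xmin 475.1 y [142.3 153.9]
160.0 97 xmin 478.2 y [142.4 154.2]
166.0 235 xmin 477.8 y [142.3 154.1]
172.0 617 xmin 478.3 y [142.3 154.1]
blue z [59.4 60.  60.5]
tip 284 258 [474.4 135.6 162. ]
[484.05874118 146.97648392 117.63216276] [ 0.0023674   0.00209594 -0.999995  ]
```

View pics/n3.png

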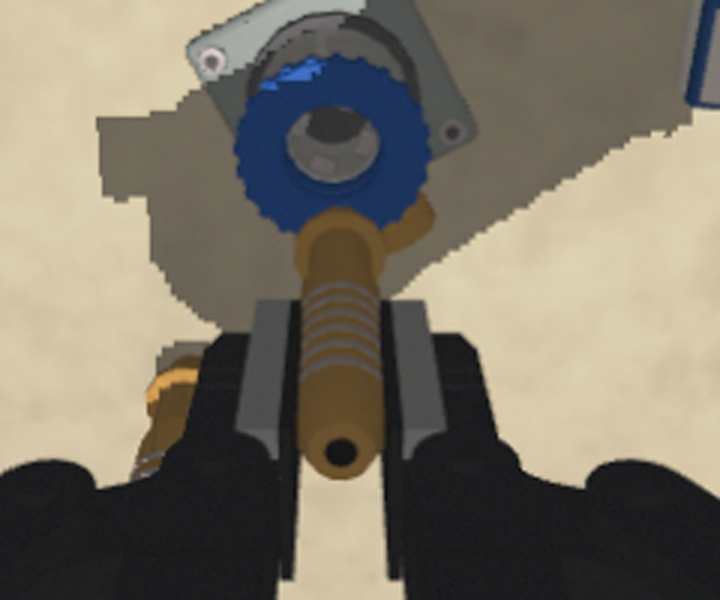

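The picture shows the nozzle free of the blue outlet, upright between the pads at (340,330), with its ridge at (340,240). The blue collar is out, at (333,145). Going to orange.

Call:
send_rows(targets=[{"x":-0.8,"y":-1.8,"z":0,"ax":0,"ay":0,"az":0,"gripper":1},{"x":-1.6,"y":-3.7,"z":0,"ax":0,"ay":0,"az":0,"gripper":1},{"x":-1.6,"y":-3.7,"z":0,"ax":0,"ay":0,"az":0,"gripper":1},{"x":-1.6,"y":-3.7,"z":0,"ax":0,"ay":0,"az":0,"gripper":1},{"x":-1.6,"y":-3.7,"z":0,"ax":0,"ay":0,"az":0,"gripper":1}])

```text
clock: 12.43
position: [556.3, -20.5, 114.8]
ee_rot: [-0.005, 1.0, -0.0, -0.002]
contact_force: [-0.1, 0.0, -0.0]
gripper_width: 11.9
grasp_force: 58.6
```

Call:
send_rows(targets=[{"x":-1.6,"y":-3.7,"z":0,"ax":0,"ay":0,"az":0,"gripper":1},{"x":-0.9,"y":-1.9,"z":0,"ax":0,"ay":0,"az":0,"gripper":1},{"x":0,"y":0,"z":0,"ax":0,"ay":0,"az":0,"gripper":1},{"x":0,"y":0,"z":0,"ax":0,"ay":0,"az":0,"gripper":1},{"x":0,"y":0,"z":0,"ax":0,"ay":0,"az":0,"gripper":1}])

```text
clock: 12.85
position: [581.4, -74.4, 115.1]
ee_rot: [-0.005, 1.0, 0.0, -0.002]
contact_force: [0.1, 0.9, -1.0]
gripper_width: 11.7
grasp_force: 58.7
```

```bash
cat > rel.py <<'E'
from h import *
s=arm.read_state();p,d,m=snap('wrist','rel.png'); P=cloud(m,d); T=s['position']
print(np.round(T,1),np.round(s['contact_force'],1),np.round(R.from_quat(s['ee_rot']).as_matrix()[:,2],4))
h=cv2.cvtColor(p,cv2.COLOR_RGB2HSV)
def fit(q):
    A=np.c_[2*q[:,:2],np.ones(len(q))];x=np.linalg.lstsq(A,(q[:,:2]**2).sum(1),rcond=None)[0];return x[:2],np.sqrt(x[2]+x[0]**2+x[1]**2)
k=(h[...,0]>=3)&(h[...,0]<=12)&(h[...,1]>170)&(P[...,2]>50)&(P[...,2]<66)
q=P[k]; hull=cv2.convexHull(q[:,:2].astype(np.float32))[:,0]
print('orange',len(q),'mid',np.round((q.min(0)+q.max(0))/2,1),np.round(q.max(0)-q.min(0),1),'enclosing',cv2.minEnclosingCircle(hull))
f=T[2]-22
k=(np.hypot(P[...,0]-T[0],P[...,1]-T[1])<14)&(P[...,2]>f)&(P[...,2]<f+84)&(h[...,0]>5)&(h[...,0]<30)&(h[...,1]>70)&(np.abs(P[...,1]-T[1])<10)
for lo,hi,r in((0,8,6),(8,16,9),(17,30,6),(33,53,7),(55,73,7)):
    w=P[k&(P[...,2]>f+lo)&(P[...,2]<f+hi)]
    if len(w)>8: print(lo,len(w),'x',round(np.percentile(w[:,0],3)+r-T[0],1),'y',round((w[:,1].min()+w[:,1].max())/2-T[1],1),round(np.ptp(w[:,1]),1))
E
python3 rel.py
```

```text
[581.4 -74.4 115.1] [ 0.1  0.9 -1. ] [-3.1e-03  2.0e-04 -1.0e+00]
orange 2130 mid [ 619.2 -152.    57. ] [120.6 199.5  13.8] enclosing ((624.9227905273438, -150.02194213867188), 109.58391571044922)
8 313 x 1.4 y 0.5 17.2
17 167 x 0.9 y 0.7 11.6
33 303 x 0.5 y 0.8 12.8
55 359 x 0.2 y 0.7 11.8
```

```bash
sed -i 's/^q=P\[k\]; hull/k\&=np.hypot(P[...,0]-582,P[...,1]+75)<30\nq=P[k]; hull/' rel.py; python3 rel.py
```

```text
[581.6 -73.9 115.6] [0.8 0.3 0.2] [-2.2e-03  2.0e-04 -1.0e+00]
orange 1950 mid [580.7 -74.6  56.1] [43.6 45.8 11.9] enclosing ((582.4535522460938, -74.68940734863281), 23.5357666015625)
8 314 x 1.5 y 0.5 17.2
17 165 x 0.9 y 0.7 11.5
33 293 x 0.5 y 0.7 12.9
55 366 x 0.1 y 0.8 11.9
```

Call:
send_rows(targets=[{"x":0.1,"y":-0.1,"z":0.8,"ax":0,"ay":0,"az":0,"gripper":1},{"x":0,"y":0,"z":1,"ax":0,"ay":0,"az":0,"gripper":1},{"x":0,"y":0,"z":0.8,"ax":0,"ay":0,"az":0,"gripper":1},{"x":0,"y":0,"z":0.2,"ax":0,"ay":0,"az":0,"gripper":1},{"x":0,"y":0,"z":0,"ax":0,"ay":0,"az":0,"gripper":1}])

```text
clock: 13.37
position: [580.7, -75.4, 87.2]
ee_rot: [-0.005, 1.0, -0.0, -0.001]
contact_force: [-0.0, -0.6, -1.0]
gripper_width: 11.8
grasp_force: 58.7
```

Call:
send_rows(targets=[{"x":0,"y":0,"z":0.3,"ax":0,"ay":0,"az":0,"gripper":1},{"x":0,"y":0,"z":0.3,"ax":0,"ay":0,"az":0,"gripper":1},{"x":0,"y":0,"z":0,"ax":0,"ay":0,"az":0,"gripper":1}])

```text
clock: 13.62
position: [581.4, -75.7, 82.2]
ee_rot: [-0.005, 1.0, 0.0, -0.0]
contact_force: [0.3, -0.9, -0.6]
gripper_width: 11.5
grasp_force: 58.7
```

```bash
python3 rel.py
```

```text
[581.4 -75.7  82.2] [ 0.3 -0.9 -0.6] [-7.e-04  1.e-04 -1.e+00]
orange 2515 mid [579.  -75.   56.1] [39.9 46.2 11.8] enclosing ((582.13037109375, -74.80657196044922), 23.399452209472656)
0 116 x -7.4 y 0.0 19.9
8 311 x 1.4 y 0.5 17.3
17 170 x 0.9 y 0.7 11.5
33 295 x 0.4 y 0.8 12.9
55 366 x -0.3 y 0.4 14.2
```

Call:
send_rows(targets=[{"x":0.08,"y":0.05,"z":0.4,"ax":0,"ay":0,"az":0,"gripper":1},{"x":0,"y":0,"z":0.4,"ax":0,"ay":0,"az":0,"gripper":1},{"x":0,"y":0,"z":0.2,"ax":0,"ay":0,"az":0,"gripper":1},{"x":0,"y":0,"z":0,"ax":0,"ay":0,"az":0,"gripper":1}])

```text
clock: 14.0
position: [580.3, -75.2, 71.9]
ee_rot: [-0.005, 1.0, -0.0, -0.001]
contact_force: [-0.1, 0.4, -1.7]
gripper_width: 12.0
grasp_force: 58.7
```

Call:
send_rows(targets=[{"x":0,"y":0,"z":0.3,"ax":0,"ay":0,"az":0,"gripper":1},{"x":0,"y":0,"z":0.2,"ax":0,"ay":0,"az":0,"gripper":1},{"x":0,"y":0,"z":0,"ax":0,"ay":0,"az":0,"gripper":1}])

```text
clock: 14.25
position: [580.5, -75.2, 67.1]
ee_rot: [-0.005, 1.0, -0.0, -0.0]
contact_force: [0.4, 0.0, -0.9]
gripper_width: 11.9
grasp_force: 58.7
```

Call:
send_rows(targets=[{"x":0,"y":0,"z":0.2,"ax":0,"ay":0,"az":0,"gripper":1},{"x":0,"y":0,"z":0.2,"ax":0,"ay":0,"az":0,"gripper":1},{"x":0,"y":0,"z":0,"ax":0,"ay":0,"az":0,"gripper":1}])

```text
clock: 14.5
position: [580.5, -75.1, 63.2]
ee_rot: [-0.005, 1.0, 0.0, -0.0]
contact_force: [-0.4, 0.6, -0.7]
gripper_width: 11.6
grasp_force: 58.7
```

Call:
send_rows(targets=[{"x":0,"y":0,"z":0.2,"ax":0,"ay":0,"az":0,"gripper":1},{"x":0,"y":0,"z":0.2,"ax":0,"ay":0,"az":0,"gripper":1},{"x":0,"y":0,"z":0,"ax":0,"ay":0,"az":0,"gripper":1}])

```text
clock: 14.75
position: [580.5, -75.1, 59.2]
ee_rot: [-0.005, 1.0, 0.0, -0.0]
contact_force: [0.2, 0.3, -0.4]
gripper_width: 11.8
grasp_force: 58.7
```

Call:
send_rows(targets=[{"x":0,"y":0,"z":0.15,"ax":0,"ay":0,"az":0,"gripper":1},{"x":0,"y":0,"z":0.1,"ax":0,"ay":0,"az":0,"gripper":1},{"x":0,"y":0,"z":0,"ax":0,"ay":0,"az":0,"gripper":1}])

```text
clock: 15.0
position: [581.2, -75.1, 57.2]
ee_rot: [-0.005, 1.0, 0.0, 0.0]
contact_force: [1.2, 0.3, -1.0]
gripper_width: 11.9
grasp_force: 58.7
```

Call:
send_rows(targets=[{"x":0,"y":0,"z":0.1,"ax":0,"ay":0,"az":0,"gripper":1},{"x":0,"y":0,"z":0.1,"ax":0,"ay":0,"az":0,"gripper":1},{"x":0,"y":0,"z":0,"ax":0,"ay":0,"az":0,"gripper":1}])

```text
clock: 15.25
position: [581.6, -75.2, 55.9]
ee_rot: [-0.005, 1.0, -0.0, 0.001]
contact_force: [0.0, -0.4, 3.2]
gripper_width: 11.5
grasp_force: 59.1
```

Call:
send_rows(targets=[{"x":0,"y":0,"z":0.1,"ax":0,"ay":0,"az":0,"gripper":1},{"x":0,"y":0,"z":0.1,"ax":0,"ay":0,"az":0,"gripper":1},{"x":0,"y":0,"z":0,"ax":0,"ay":0,"az":0,"gripper":1}])

```text
clock: 15.5
position: [581.6, -75.2, 54.0]
ee_rot: [-0.005, 1.0, -0.0, 0.001]
contact_force: [-0.3, -0.0, 4.3]
gripper_width: 11.7
grasp_force: 59.3
```

Call:
send_rows(targets=[{"x":0,"y":0,"z":0.1,"ax":0,"ay":0,"az":0,"gripper":1},{"x":0,"y":0,"z":0.1,"ax":0,"ay":0,"az":0,"gripper":1},{"x":0,"y":0,"z":0,"ax":0,"ay":0,"az":0,"gripper":1}])

```text
clock: 15.75
position: [581.2, -75.1, 51.1]
ee_rot: [-0.005, 1.0, 0.0, 0.0]
contact_force: [2.0, -0.5, 1.7]
gripper_width: 11.8
grasp_force: 59.0
```

Call:
send_rows(targets=[{"x":0,"y":0,"z":0.1,"ax":0,"ay":0,"az":0,"gripper":1},{"x":0,"y":0,"z":0.1,"ax":0,"ay":0,"az":0,"gripper":1},{"x":0,"y":0,"z":0,"ax":0,"ay":0,"az":0,"gripper":1}])

```text
clock: 16.0
position: [581.0, -75.1, 48.8]
ee_rot: [-0.005, 1.0, 0.0, 0.0]
contact_force: [1.4, -0.2, 0.6]
gripper_width: 11.6
grasp_force: 58.8
```

Call:
send_rows(targets=[{"x":0,"y":0,"z":0.1,"ax":0,"ay":0,"az":0,"gripper":1},{"x":0,"y":0,"z":0.1,"ax":0,"ay":0,"az":0,"gripper":1},{"x":0,"y":0,"z":0,"ax":0,"ay":0,"az":0,"gripper":1}])

```text
clock: 16.25
position: [580.3, -75.1, 46.4]
ee_rot: [-0.005, 1.0, 0.0, -0.001]
contact_force: [1.8, 0.5, -0.5]
gripper_width: 11.9
grasp_force: 58.7
```

Call:
send_rows(targets=[{"x":0,"y":0,"z":0.1,"ax":0,"ay":0,"az":0,"gripper":1},{"x":0,"y":0,"z":0,"ax":0,"ay":0,"az":0,"gripper":1}])

```text
clock: 16.42
position: [580.4, -75.1, 45.6]
ee_rot: [-0.005, 1.0, 0.0, -0.001]
contact_force: [1.4, 0.5, -1.5]
gripper_width: 11.6
grasp_force: 58.7
```

Call:
send_rows(targets=[{"x":0,"y":0,"z":0.1,"ax":0,"ay":0,"az":0,"gripper":1},{"x":0,"y":0,"z":0,"ax":0,"ay":0,"az":0,"gripper":1}])

```text
clock: 16.58
position: [580.5, -75.1, 44.8]
ee_rot: [-0.005, 1.0, 0.0, -0.0]
contact_force: [0.7, 0.3, -0.9]
gripper_width: 11.1
grasp_force: 58.7
```

Call:
send_rows(targets=[{"x":0,"y":0,"z":0.1,"ax":0,"ay":0,"az":0,"gripper":1},{"x":0,"y":0,"z":0,"ax":0,"ay":0,"az":0,"gripper":1}])

```text
clock: 16.75
position: [580.5, -75.2, 43.9]
ee_rot: [-0.005, 1.0, 0.0, -0.0]
contact_force: [0.5, -0.6, -1.6]
gripper_width: 11.7
grasp_force: 58.7
```

Call:
send_rows(targets=[{"x":0,"y":0,"z":0.1,"ax":0,"ay":0,"az":0,"gripper":1},{"x":0,"y":0,"z":0,"ax":0,"ay":0,"az":0,"gripper":1}])

```text
clock: 16.92
position: [580.6, -75.2, 43.0]
ee_rot: [-0.005, 1.0, -0.0, -0.0]
contact_force: [1.1, 0.8, -0.0]
gripper_width: 11.4
grasp_force: 58.7
```

Call:
send_rows(targets=[{"x":0,"y":0,"z":0.1,"ax":0,"ay":0,"az":0,"gripper":1},{"x":0,"y":0,"z":0,"ax":0,"ay":0,"az":0,"gripper":1}])

```text
clock: 17.08
position: [581.0, -75.2, 42.9]
ee_rot: [-0.005, 1.0, -0.0, 0.0]
contact_force: [-0.5, 0.8, 3.6]
gripper_width: 11.3
grasp_force: 59.2
```

Call:
send_rows(targets=[{"x":0,"y":0,"z":0.1,"ax":0,"ay":0,"az":0,"gripper":1},{"x":0,"y":0,"z":0,"ax":0,"ay":0,"az":0,"gripper":1}])

```text
clock: 17.25
position: [581.5, -75.3, 42.7]
ee_rot: [-0.005, 1.0, -0.0, 0.001]
contact_force: [-1.8, 1.2, 8.5]
gripper_width: 11.8
grasp_force: 59.7
```

Call:
send_rows(targets=[{"x":0,"y":0,"z":0.08,"ax":0,"ay":0,"az":0,"gripper":1},{"x":0,"y":0,"z":0,"ax":0,"ay":0,"az":0,"gripper":1},{"x":0,"y":0,"z":0,"ax":0,"ay":0,"az":0,"gripper":1}])

```text
clock: 17.5
position: [581.8, -75.3, 42.7]
ee_rot: [-0.005, 1.0, -0.0, 0.001]
contact_force: [-1.9, 0.2, 10.7]
gripper_width: 11.9
grasp_force: 60.0
```

```bash
python3 rel.py; python3 - <<'E'
from h import *
p=cv2.imread('pics/rel.png')[150:350,200:440]; cv2.imwrite('pics/r2.png',cv2.resize(p,(720,600),interpolation=cv2.INTER_CUBIC))
E
```

```text
[581.8 -75.3  42.7] [-1.9  0.2 10.7] [ 2.3e-03 -6.0e-04 -1.0e+00]
orange 2543 mid [573.7 -74.8  58.1] [29.4 46.6  8. ] enclosing ((582.0484008789062, -74.65139770507812), 23.50054359436035)
8 26 x 11.0 y -0.1 16.3
17 54 x 0.3 y 2.1 14.0
33 542 x -6.2 y -0.0 19.9
55 373 x -0.0 y 0.7 11.8
```

View pics/r2.png

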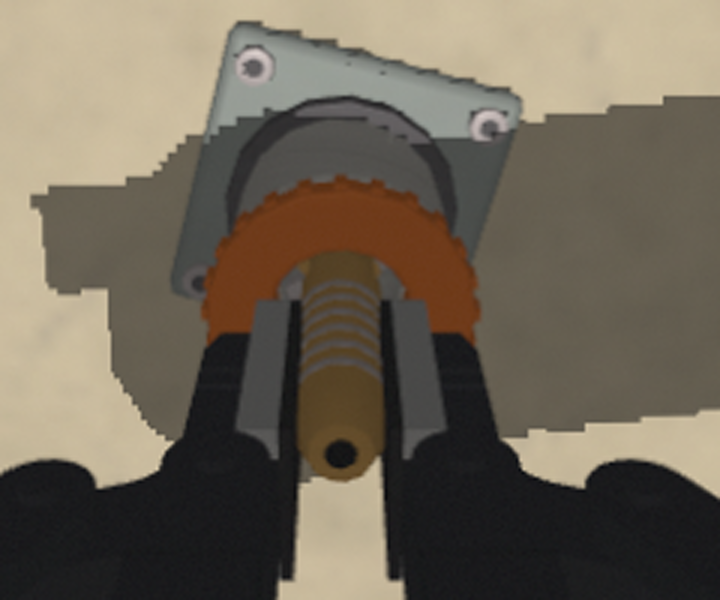

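The nozzle sits in the orange outlet at (340,270), pressed at about 11 N. The orange collar is out and the fingertips are well above it. Easing off and letting go.

Call:
send_rows(targets=[{"x":0,"y":0,"z":-0.15,"ax":0,"ay":0,"az":0,"gripper":1},{"x":0,"y":0,"z":0,"ax":0,"ay":0,"az":0,"gripper":1},{"x":0,"y":0,"z":0,"ax":0,"ay":0,"az":0,"gripper":0.4},{"x":0,"y":0,"z":0,"ax":0,"ay":0,"az":0,"gripper":0.2},{"x":0,"y":0,"z":0,"ax":0,"ay":0,"az":0,"gripper":0.2}])

```text
clock: 17.97
position: [580.2, -75.3, 41.1]
ee_rot: [-0.005, 1.0, -0.0, -0.001]
contact_force: [0.8, -0.4, 0.0]
gripper_width: 34.6
grasp_force: 0.0
```

Call:
send_rows(targets=[{"x":0,"y":0,"z":-1,"ax":0,"ay":0,"az":0,"gripper":0.2},{"x":0,"y":0,"z":-3,"ax":0,"ay":0,"az":0,"gripper":0.2},{"x":0,"y":0,"z":-4,"ax":0,"ay":0,"az":0,"gripper":0.2},{"x":0,"y":0,"z":-4,"ax":0,"ay":0,"az":0,"gripper":0.2},{"x":0,"y":0,"z":0,"ax":0,"ay":0,"az":0,"gripper":0.2}])

```text
clock: 18.38
position: [586.3, -75.6, 171.7]
ee_rot: [-0.006, 1.0, -0.001, 0.009]
contact_force: [1.8, 0.2, 1.4]
gripper_width: 34.2
grasp_force: 0.0
```

```bash
python3 - <<'E'
from h import *
p,d,m=snap('wrist','end.png');P=cloud(m,d);h=cv2.cvtColor(p,cv2.COLOR_RGB2HSV)
r=np.hypot(P[...,0]-582,P[...,1]+74.6)
k=(h[...,0]>=3)&(h[...,0]<=12)&(h[...,1]>170)&(P[...,2]>45)&(P[...,2]<68)&(r<27)
q=P[k];print('orange z',np.percentile(q[:,2],[25,50,75]),(q.min(0)+q.max(0))/2)
t=P[(P[...,2]>70)&(r<16)];print('noz top',np.percentile(t[:,2],98),'ctr',np.median(t[t[:,2]>95],0),np.round(t[:,:2].min(0)),np.round(t[:,:2].max(0)))
s=arm.read_state();print(s['position'],s['contact_force'],s['joint_vel'])
E
```

```text
orange z [59.48502251 60.03306544 60.5440936 ] [582.47479686 -75.07703548  55.74634924]
noz top 285.1241069158119 ctr [573.31568139 -74.93762691 281.08500611] [571. -88.] [589. -62.]
[584.11830397 -75.12935204 167.75795937] [ 0.86369465 -0.01241071 -0.8502596 ] [ 0.00192303  0.05379983 -0.09885887 -0.04561062  0.0203504  -0.00010734]
```

```bash
python3 - <<'E'
from h import *
p,d,m=snap('wrist');P=cloud(m,d)
r=np.hypot(P[...,0]-582,P[...,1]+74.6)
t=P[(P[...,2]>66)&(P[...,2]<125)&(r<20)];zt=np.percentile(t[:,2],97);print('noz top',zt,'ctr',np.median(t[t[:,2]>zt-3],0),np.round(t[:,:2].min(0)),np.round(t[:,:2].max(0)))
cv2.imwrite('pics/e2.png',cv2.cvtColor(cv2.resize(p[130:330,200:440],(720,600)),cv2.COLOR_RGB2BGR))
E
```

```text
noz top 101.05750823069368 ctr [581.62228438 -74.74981306 100.14219579] [575. -82.] [589. -68.]
```

View pics/e2.png

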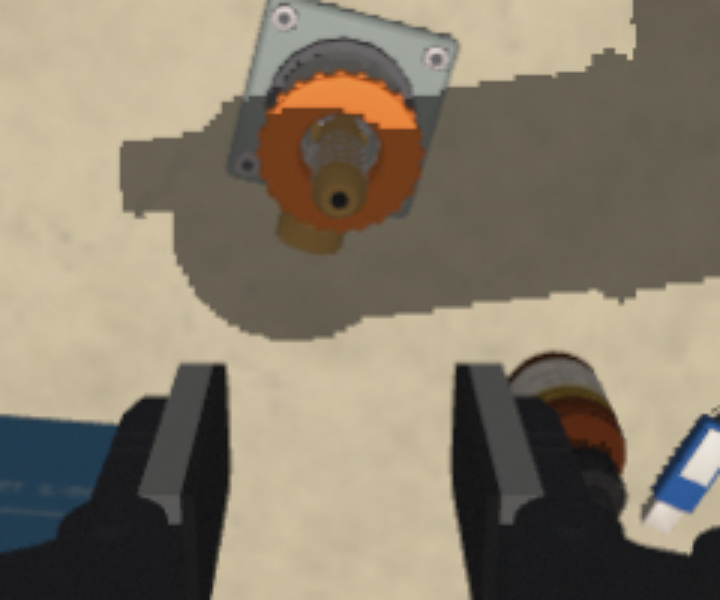

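The nozzle stands upright and centred in the orange outlet at (340,180), top z ≈ 101, so the foot is at about 21 mm. The collar is out and the fingers are clear. Handing in.

```bash
python3 -c "
from bench import arm
print(arm.job_done())"
```

```text
the job is handed in; nothing more can be done
None
```

I moved the nozzle to the orange outlet and handed the job in; the verdict was not reported. It stands upright with its foot about 21 mm up, below the grip, after I pressed it onto the shoulder at about 11 N. Both collars were out when last measured, and the fingers are clear.

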